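Shift the ring spinner into third

TASK

Shift the green ring spinner into third: push its black lever with the fingertips through the H-shaped gate, across from the left-hand column to the right-hand one and then forward, away from you, until it is fully home in the third slot (three red dots, far right). Only push the lever, never pinch or grip it, and leave the ring on the spindle, the dropper bottle and the screwdriver where they are. Finish with the robot clear of everything.

Things in the scene. Friction and masses are not known exactly. Their poses are not given: they have to be found in the camera images.
- tester: Green bench ring spinner, fixed to the desk. Origin: on the desk straight below the lever's pivot; x points away from the robot (far), y left, z up; yaw varies up to 0.35 rad. Base plate 12 mm thick, x -70 to +180, y -70 to +70 mm; green gear housing x -65 to +65, y -63 to +63, 95 mm high with its gate plate. Only the lever is higher than 98 mm.
- gate (a point): Middle of the H-shaped gate in the aluminium plate, on its top face (95 mm up), same axes as the spinner. Left column at y +15 mm, right at y -15, each 14 mm wide along x, joined by a cross channel along y at x = 0. Between them two tongues with rounded corners stop the lever's 10 mm shank: it can cross only with shift within about 0.05 rad of 0 (the corners guide it in from up to about 0.1).
- third_home (a point): Where the grip's middle is when the lever is fully home in the third slot (point fixed to the spinner). Slots: first = far left (1 black dot), second = near left (2 black dots), third = far right (3 red dots), fourth = near right (4 black dots).
- spindle (a point): Middle of the top of the round spindle table (radius 36 mm, 65 mm above the desk) on the far end of the spinner, with three jaw pins up to 72 mm; the loose ring lies on it.
- select (a joint): Sideways lean of the lever (rad), hinge along the spinner's x axis 35 mm above the desk: -0.25 = left-hand column, +0.25 = right-hand column (end stops at both). The grip's middle moves about 28 mm to either side. Stays where it is left; about 2 N at the grip move it.
- shift (a joint): Fore-and-aft lean of the lever (rad), hinge along the spinner's y axis at the same pivot (turns with select): +0.36 = fully forward (far, away from the robot), 0 = at the cross channel, -0.36 = fully back (near). The grip's middle moves about 40 mm each way. Stays where it is left; about 2 N at the grip move it. At the start the lever stands anywhere along the left-hand column.
- grip_mid (a point): Middle of the lever's grip, a black upright square block 30 x 30 mm and 45 mm tall, with a red dot on top, rounded edges, 112.5 mm from the pivot (147.5 mm above the desk when upright). Its lower end is 30 mm above the gate plate when upright, its top 170 mm above the desk. The axes turn with the lever: z up along it, x far, y left.
- grip_left: Left (+y) face pad of the grip, 30 x 45 mm, 5 mm deep; origin at the pad's middle.
- grip_right: Right (-y) face pad of the grip, same size; origin at the pad's middle.
- grip_far: Far (+x) face pad of the grip, 20 x 45 mm, 5 mm deep; origin at the pad's middle.
- grip_near: Near (-x) face pad of the grip, 20 x 45 mm, 5 mm deep; origin at the pad's middle.
- ring: Loose gold ring, 31 mm across, 9 mm high, lying on the spindle table between the jaw pins; bystander. Origin: centre of its underside.
- oiler: Loose small amber dropper bottle with a black top, 33 mm across, 102 mm tall, standing on the desk left of the spinner; bystander. Origin: centre of its underside.
- screwdriver: Loose small screwdriver with red handle, 143 mm long, 11 mm high, lying on the desk right of the spinner; bystander. Origin: middle of its underside.

How it is judged:
By the outcome, as a careful person would: the job done as asked, in the order asked, and still so for the second after the job is handed in, with the robot touching nothing.
It also fails if it takes over 61 s, if anything falls off the work surface, if the arm or the gripper's body presses on something with over 40 N, if the wrist force passes 120 N, or if a joint passes its speed limit or range.

ROBOT

A 6-joint arm with a two-finger parallel gripper is mounted at the origin on a cart in front of the work surface, level with it; the furniture and walls round the work are solid. World frame = base frame: x ahead of the robot, y to its left, z up, the work surface at z = 0. Lengths are in mm, angles in rad, forces in N, time in s.
With the tool pointing down it reaches from about 350 to 875 mm from the base axis. Payload 4.2 kg.
Tool frame: the origin (TCP) lies midway between the tips of the shut fingers; the grasp point (between the pads) lies 19 mm behind it; z points along the fingers, y is the direction in which the jaws open and shut (so a half turn about z gives the same grasp; the last joint's range is limited). The gripper opens to 85 mm and grips with 20 to 120 N. Pads are 22 mm wide; open, the fingers measure 114 mm over their backs; the gripper's body (76 mm by 85 mm) begins 54 mm behind the grasp point. The pads swing forward as they close: fully open they stand 13 mm farther back than shut.
Start: joints at [1.55, 0.385, 0.008, 0, -1.194, -0.259], TCP at [172.57, 600.682, 209.012] pointing down, gripper open.
Joint ranges: [-3.14, 3.14], [-1.21, 2.06], [-1.07, 1.41], [-3.16, 2.05], [-2.99, -0.16], [-3.1, 3.1]. Speed limits (rad/s): [2.79, 2.79, 3.14, 3.14, 3.14, 3.14].

INTERFACE

Orientations are given as a unit quaternion [x, y, z, w].
In Python, from bench import read_state, get_image, job_done, search_frame, regions_of gives the robot as it stands.
- The arm moves only by the tool servo_tool, never from a script. Its arguments are lists of equal length, an entry for each row: "turn": the turn, a rotation vector about the world's x, y, z in rad, a list of three; "dp": the shift along the world's x, y, z in m, a list of three; "fingers": the finger opening in m, from 0 to 0.0854. In form: {"turn": [[rx, ry, rz], ...], "dp": [[tx, ty, tz], ...], "fingers": [fingers, ...]}. A call has exactly 5 rows; each row shifts and turns the pose as measured when the row begins; what a row does not reach is not made up. A row lasts 1/8 s, in which the tool goes at most 62.5 mm and 10.7 degrees, less where a joint would pass 70% of its speed; a pose out of reach is approached as far as the arm can. A call is refused whole if a number of a shift passes 0.0625 or a number of a turn 0.188, either way. A call with a gripper value outside its range is refused whole. The fingers move at their own pace and stop on an object; the grip force is fixed at half the most. Time passes only in rows, so rows that do not move let the fingers close, or fill a call up. It gives the time, the measured TCP pose, the force and the opening at its end, in the units of the state.
- read_state(): the state, without advancing time (a new reading comes with each control period).
- get_image(name): name is "scene" or "top" or "wrist"; returns a dict with "img" (420x560x3 uint8, red, green, blue), "vfov" (degrees; the focal length in pixels is half the picture's height over the tangent of half this angle, whatever the lens; pixels are square), "cx", "cy" (the principal point, pixels), "k1" (the pictures are not rectified: a ray, as slopes to the right and down, at radius r is drawn at 1 + k1 r^2 times it, then the intrinsics apply), "world_from_camera" (4x4, takes a point from camera to world coordinates); the wrist camera has in their place "mount" (4x4, takes a point from camera to tool coordinates, whose origin is the TCP and whose axes are the flange's). Camera axes: x right, y down, z forward; pixel columns grow to the right and rows downward; lengths in mm; the calibration is good to about 2 mm. A picture is of the moment at which its call begins: read the wrist's pose just before it. There is no depth.
- job_done(): hands the job in, once; it reports no verdict.
Trained networks look in the newest picture that a camera, given by its name, has taken for a name from the list of things; names that differ only in an ending like _2 or _b are one class to them, and where a whole thing is asked for, a point or a joint stands for the part that bears it (a point fixed in the world has none). Each returns a list of dicts, best first, with "score" (0 to 1); they miss things now and then, are a little off and sometimes report something else, mostly with a low value. They report only what shows in the picture. A call takes as long as a camera call.
- search_frame(query, camera): "box" ([left, top, width, height] in pixels, round what is visible of it).
- regions_of(query, camera): "region" (420x560 bool, what is visible of it) and "box" ([left, top, width, height] in pixels, round what is visible of it).
The state is a dict: "clock": time; "joints": joint angles; "joint_vel": joint speeds; "joint_efforts": joint torques, N m; "position": TCP position; "ee_rot": TCP orientation; "contact_force": force on the tool from outside, world axes, zero at the start; "wrist_torque": the same for the moment, N m; "gripper_width": finger opening in mm.
Only numpy, scipy, OpenCV 4.12 (cv2) and the standard library are available. Lean on these libraries where they do the work, as an engineer would, in place of code of your own. Each camera call takes 0.05 s, during which the arm holds its last target. There are 200 camera calls.

## Working session

There is one attempt and no reset: what is moved stays moved. The work goes in short steps, Python scripts to look and compute and a tool call to move; the robot and the scene stay as the last step left them, time stands still between calls to the robot, and variables do not carry over. Pictures are saved under pics/ and viewed, about 8 in all and at most 12, crops included, and the job is handed in when it is done.

Besides the shell and the picture viewer there is one more tool, called after "Call:" as name(argument=value, ...), one argument or row to a line, values as JSON. servo_tool: Moves the arm, as the interface text tells. Its arguments: {"type":"object","properties":{"turn":{"type":"array","items":{"type":"array","items":{"type":"number"}}},"dp":{"type":"array","items":{"type":"array","items":{"type":"number"}}},"fingers":{"type":"array","items":{"type":"number"}}},"required":["turn","dp","fingers"]}

```bash
mkdir -p pics; ls
python3 - <<'E'
from bench import *
import cv2
s=read_state();print(s)
for n in("scene","top"):
    g=get_image(n);cv2.imwrite(f"pics/{n}0.png",g["img"][:,:,::-1])
    print(n,{k:v for k,v in g.items() if k!="img"})
    for q in("tester","grip_mid","gate","spindle","oiler","screwdriver","grip_left","grip_near"):
        print(q,[(r["box"],round(r["score"],2)) for r in search_frame(q,n)[:2]])
E
```

```text
pics
{'clock': 0.0, 'joints': array([ 1.54958724e+00,  3.85557526e-01,  6.59946509e-03, -4.82512807e-04,
       -1.19402145e+00, -2.58606390e-01]), 'joint_vel': array([ 0.00136862,  0.00024022,  0.00025506,  0.00191275, -0.00210174,
        0.00148596]), 'joint_efforts': array([ 2.51126539e-04, -3.92284691e+01,  1.88397413e+01,  4.18628097e+00,
       -4.63848672e-03,  6.41713839e-06]), 'position': array([172.42117067, 600.06996837, 207.91320161]), 'ee_rot': array([ 9.90215835e-01, -1.39539809e-01, -9.33927232e-05,  1.11046277e-03]), 'contact_force': array([ 0.46502189, -0.83067817,  0.12553378]), 'wrist_torque': array([-0.01882602, -0.04928948,  0.01412597]), 'gripper_width': 86.14248471762124}
scene {'vfov': 48.67473192687433, 'cx': 282.5179551913418, 'cy': 205.18569749964712, 'k1': -0.07609238983674346, 'world_from_camera': array([[ 8.14513107e-01, -3.26914349e-01,  4.79265486e-01,
         6.04022010e+01],
       [-5.79774135e-01, -4.29147948e-01,  6.92599445e-01,
        -6.93739855e+02],
       [-2.07448970e-02, -8.41997059e-01, -5.39083112e-01,
         6.81509437e+02],
      
[... 516 characters left out ...]
93879, 'world_from_camera': array([[-1.49022029e-02, -9.86824287e-01,  1.61107887e-01,
         3.79586098e+02],
       [-9.99753985e-01,  1.20581673e-02, -1.86163722e-02,
         1.56087973e+01],
       [ 1.64284224e-02, -1.61345677e-01, -9.86761207e-01,
         1.11636513e+03],
       [ 0.00000000e+00,  0.00000000e+00,  0.00000000e+00,
         1.00000000e+00]])}
tester [([260.5, 156.2, 77.8, 102.8], 0.85)]
grip_mid [([293.7, 212.1, 15.5, 15.8], 0.65)]
gate [([262.5, 155.5, 76.6, 101.7], 0.79)]
spindle [([256.9, 157.6, 83.4, 100.4], 0.91)]
oiler [([245.8, 223.0, 9.1, 14.1], 0.48)]
screwdriver [([257.5, 157.2, 84.0, 96.5], 0.44)]
grip_left [([289.4, 214.5, 19.6, 14.6], 0.19)]
grip_near []
```

Run:
```python
import cv2,numpy as np
a=cv2.imread("pics/top0.png")[135:275,215:385];b=cv2.imread("pics/scene0.png")[190:330,215:385]
cv2.imwrite("pics/c1.png",np.vstack([cv2.resize(a[:, :],None,fx=4.2,fy=4.2,interpolation=2)[:590]])) 
cv2.imwrite("pics/c2.png",cv2.resize(b,None,fx=4.2,fy=4.2,interpolation=2)[:590])
```

```text
(no output)
```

View pics/c1.png

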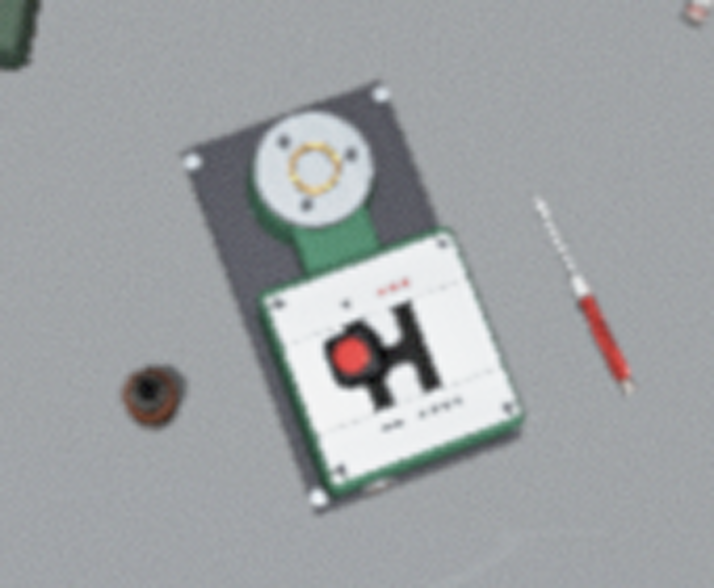

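View pics/c2.png

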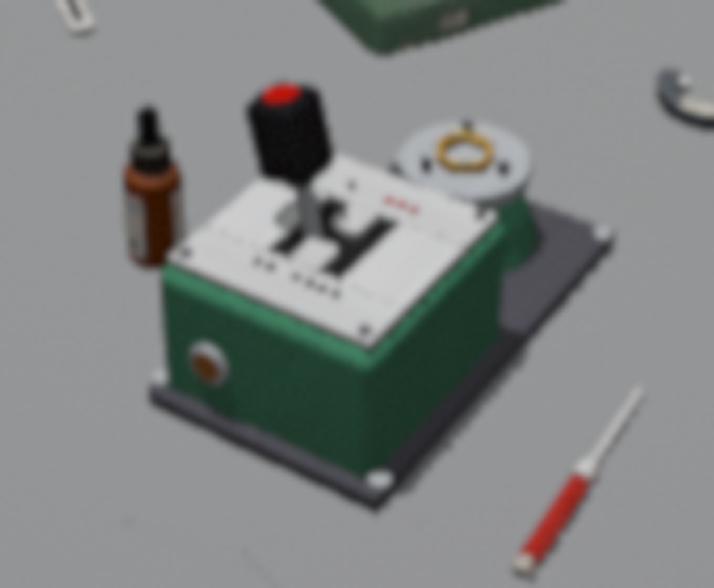

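The top crop shows the spinner yawed left about 0.35 rad. Plate screws are at crop (278,302), (443,243), (509,407) and (340,470), and the red dot is at (352,355). The scene crop has the red dot at (281,95), with the lever in the left column, near the cross channel.

```bash
cat > h.py <<'E'
import numpy as np
from scipy.optimize import least_squares
from scipy.spatial.transform import Rotation as R
from bench import *
def ray(g,u,v,T=None):
    T=g["world_from_camera"] if T is None else T
    f=210/np.tan(np.radians(g["vfov"]/2)); d=np.array([(u-g["cx"])/f,(v-g["cy"])/f]); p=d.copy()
    for _ in range(20): p=d/(1+g["k1"]*(p@p))
    return T[:3,3],T[:3,:3]@np.r_[p,1]
def atz(g,u,v,z,T=None):
    o,d=ray(g,u,v,T); return o+d*(z-o[2])/d[2]
def lever(sel,sh,l,yaw,c):
    # select about x, shift turns with it; +sel leans right (-y)
    return np.r_[c[:2],35]+R.from_euler('z',yaw).apply(R.from_euler('x',sel).apply([l*np.sin(sh),0,l*np.cos(sh)]))
E
python3 - <<'E'
from h import *
t=get_image("top");s=get_image("scene")
c=lambda x,y,ox,oy:(ox+x/4.2,oy+y/4.2)
P=np.array([atz(t,*c(x,y,215,135),96) for x,y in[(278,302),(443,243),(509,407),(340,470)]])
print(P.round(1)); ctr=P.mean(0);print(ctr)
e=[P[0]-P[3],P[1]-P[2]];print([np.arctan2(v[1],v[0]) for v in e],[np.linalg.norm(v) for v in e])
w=[P[0]-P[1],P[3]-P[2]];print([np.arctan2(-v[0],v[1]) for v in w],[np.linalg.norm(v) for v in w])
Ps=np.array([atz(s,*c(x,y,215,190),96) for x,y in[(483,214),(365,330),(184,257)]]);print(Ps.round(1),(Ps[0]+Ps[2])/2)
sp=atz(t,*c(314,168,215,135),68);print("spindle",sp,np.arctan2(*(sp-ctr)[[1,0]]),np.linalg.norm((sp-ctr)[:2]))
print("oiler",atz(t,*c(150,388,215,135),100),"driver",atz(t,*c(600,330,215,135),8))
o1,d1=ray(t,*c(352,355,215,135));o2,d2=ray(s,*c(281,95,215,190))
k=np.linalg.lstsq(np.c_[d1,-d2],o2-o1,rcond=None)[0];print("dot",o1+k[0]*d1,o2+k[1]*d2)
yaw=np.arctan2(*(sp-ctr)[[1,0]])
print(R.from_euler('z',-yaw).apply(o1+k[0]*d1-ctr))
E
```

```text
[[ 542.1  -13.8   96. ]
 [ 576.4 -112.3   96. ]
 [ 478.1 -148.1   96. ]
 [ 442.9  -48.2   96. ]]
[509.86703958 -80.59708421  96.        ]
[np.float64(0.3336826463761959), np.float64(0.3495583076590897)] [np.float64(105.01478336773853), np.float64(104.53311389166052)]
[np.float64(0.3344472121769208), np.float64(0.3391032423027132)] [np.float64(104.3467344512744), np.float64(106.00772395340297)]
[[ 579.6 -114.    96. ]
 [ 479.3 -148.8   96. ]
 [ 442.1  -53.5   96. ]] [510.83993966 -83.7535997   96.        ]
spindle [629.45886029 -38.02554031  68.        ] 0.34198666447474935 126.9430578374575
oiler [491.7495713   61.60890264 100.        ] driver [ 535.33397108 -223.01893723    8.        ]
dot [501.26213927 -51.75827562 165.08836615] [502.29618051 -52.33154247 165.26122579]
[ 1.56477176 30.05449517 69.08836615]
```

Call:
servo_tool(
  turn=[
    [0,0,0.124],
    [0,0,0.124],
    [0,0,0.124],
    [0,0,0.124],
    [0,0,0.124],
  ],
  dp=[
    [0.02,-0.045,0.01],
    [0.02,-0.045,0.01],
    [0.02,-0.045,0.005],
    [0.02,-0.045,0],
    [0.02,-0.045,0],
  ],
  fingers=[0,0,0,0,0],
)

```text
clock: 1.62
position: [273.7, 371.8, 233.5]
ee_rot: [0.983, 0.182, 0.001, 0.0]
contact_force: [0.6, 0.6, -0.5]
gripper_width: 0.1
```

Call:
servo_tool(
  turn=[
    [0,0,-0.026],
    [0,0,0],
    [0,0,0],
    [0,0,0],
    [0,0,0],
  ],
  dp=[
    [0.027,-0.05,0],
    [0.027,-0.05,0],
    [0.027,-0.05,0],
    [0.027,-0.05,0],
    [0.027,-0.05,0],
  ],
  fingers=[0,0,0,0,0],
)

```text
clock: 2.25
position: [411.4, 114.1, 236.0]
ee_rot: [0.985, 0.171, 0.004, -0.002]
contact_force: [1.1, 1.3, 0.3]
gripper_width: -0.4
```

Call:
servo_tool(
  turn=[
    [0,0,0],
    [0,0,0],
    [0,0,0],
    [0,0,0],
    [0,0,0],
  ],
  dp=[
    [0.025,-0.042,0],
    [0.025,-0.042,0],
    [0.022,-0.035,0],
    [0,0,0],
    [0,0,0],
  ],
  fingers=[0,0,0,0,0],
)

```text
clock: 2.88
position: [486.2, -12.5, 236.9]
ee_rot: [0.986, 0.168, 0.006, -0.002]
contact_force: [-0.6, 0.3, 0.3]
gripper_width: -0.0
```

Run:
```python
from h import *
import cv2
s=read_state();g=get_image("wrist");cv2.imwrite("pics/w1.png",g["img"][:,:,::-1])
print(s["position"],s["ee_rot"],g["mount"].round(3).tolist(),g["vfov"],g["cx"],g["cy"],g["k1"])
```

```text
[486.18494936 -12.54254476 236.90048927] [ 0.98578243  0.1679207   0.00555648 -0.00218166] [[0.0, -0.96, -0.28, 70.101], [1.0, 0.0, -0.0, -0.02], [0.0, -0.28, 0.96, -165.841], [0.0, 0.0, 0.0, 1.0]] 63.70161376713046 275.05410100246206 214.54745285239161 0.023464799320271814
```

View pics/w1.png

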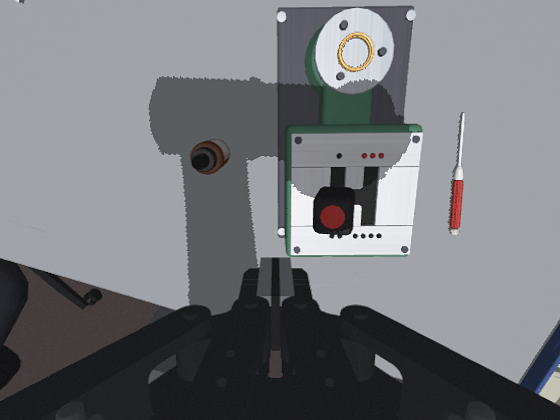

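The wrist view has the red dot at (332,217), the plate screws at (298,140), (417,139), (405,250) and (297,250), and the bottle at (205,158), clear of the fingers.

Run:
```python
from h import *
s=read_state();g=get_image("wrist")
T=np.eye(4);T[:3,:3]=R.from_quat(s["ee_rot"]).as_matrix();T[:3,3]=s["position"];T=T@g["mount"]
P=np.array([atz(g,u,v,96,T) for u,v in[(298,140),(417,139),(405,250),(297,250)]]);c=P.mean(0)
print(P.round(1),c,[np.linalg.norm(P[i]-P[(i+1)%4]).round(1) for i in range(4)])
for a,b in((3,0),(2,1)): print(np.arctan2(*(P[b]-P[a])[[1,0]]))
d=atz(g,332,217,166,T);L=lambda p:R.from_euler('z',-.34).apply(p-c)
print("dot",d,L(d)); print("rt col ends",L(atz(g,371,167,95,T)),L(atz(g,369,224,95,T)))
```

```text
[[ 541.2  -14.1   96. ]
 [ 576.6 -113.    96. ]
 [ 477.8 -148.1   96. ]
 [ 442.9  -49.7   96. ]] [509.60107357 -81.21087727  96.        ] [np.float64(105.1), np.float64(104.9), np.float64(104.5), np.float64(104.6)]
0.3475911312391357
0.3418905507438647
dot [500.03759162 -51.20473859 166.        ] [ 0.9906427  31.47772502 70.        ]
rt col ends [ 27.91648825 -14.01636255  -1.        ] [-26.30282515 -16.1951376   -1.        ]
```

Call:
servo_tool(
  turn=[
    [0,0,0],
    [0,0,0],
    [0,0,0],
    [0,0,0],
    [0,0,0],
  ],
  dp=[
    [-0.002,0.007,0],
    [0,0,-0.04],
    [0,0,-0.04],
    [0,0,-0.038],
    [0,0,0],
  ],
  fingers=[0,0,0,0,0],
)

```text
clock: 3.6
position: [483.4, 0.8, 118.9]
ee_rot: [0.985, 0.173, 0.009, -0.003]
contact_force: [0.3, -0.3, 1.1]
gripper_width: -0.0
```

Call:
servo_tool(
  turn=[
    [0,0,0],
    [0,0,0],
    [0,0,0],
    [0,0,0],
    [0,0,0],
  ],
  dp=[
    [0.0035,-0.0115,0],
    [0.0035,-0.0115,0],
    [0.0035,-0.0115,0],
    [0.0037,-0.0113,0],
    [0.004,-0.0113,0],
  ],
  fingers=[0,0,0,0,0],
)

```text
clock: 4.22
position: [506.7, -57.8, 125.4]
ee_rot: [0.985, 0.175, 0.015, -0.003]
contact_force: [-1.5, 2.1, 0.6]
gripper_width: 0.1
```

Call:
servo_tool(
  turn=[
    [0,0,0],
    [0,0,0],
    [0,0,0],
    [0,0,0],
    [0,0,0],
  ],
  dp=[
    [0.0013,-0.005,-0.005],
    [0.0013,-0.005,-0.003],
    [0.0013,-0.005,-0.001],
    [0.001,-0.003,-0.001],
    [0,0,-0.001],
  ],
  fingers=[0,0,0,0,0],
)

```text
clock: 4.85
position: [512.3, -78.0, 113.4]
ee_rot: [0.985, 0.174, 0.015, -0.003]
contact_force: [-0.6, 1.5, 1.1]
gripper_width: -0.4
```

Call:
servo_tool(
  turn=[
    [0,0,0],
    [0,0,0],
    [0,0,0],
    [0,0,0],
    [0,0,0],
  ],
  dp=[
    [0.001,-0.002,0],
    [0.001,-0.002,0],
    [0.0005,-0.002,0],
    [0.0005,-0.002,0],
    [0.0005,-0.002,0],
  ],
  fingers=[0,0,0,0,0],
)

```text
clock: 5.48
position: [514.2, -84.2, 112.5]
ee_rot: [0.985, 0.174, 0.014, -0.006]
contact_force: [-2.4, 9.0, 2.9]
gripper_width: -0.1
```

Run:
```python
from h import *
import cv2
print(read_state()["position"],read_state()["contact_force"])
a=get_image("top")["img"][160:260,240:360,::-1];b=get_image("scene")["img"][190:290,225:345,::-1]
cv2.imwrite("pics/m1.png",cv2.resize(np.hstack([a,b]),None,fx=3.3,fy=3.3,interpolation=2))
```

```text
[514.23438109 -84.19502461 112.5322665 ] [-2.37155447  9.01823717  2.92216272]
```

View pics/m1.png

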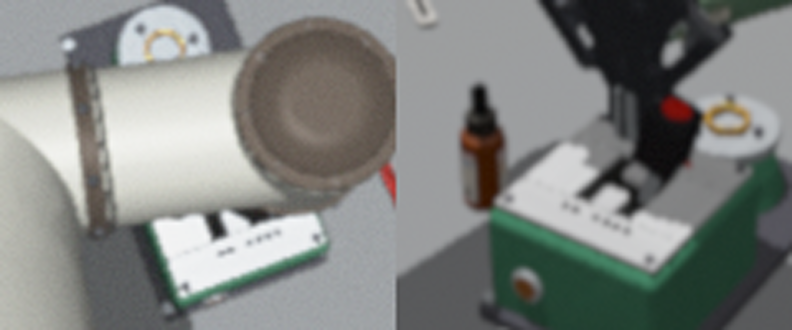

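The lever is against the right-hand end stop: the force rose to 9 N, and the scene view shows the grip leaning right. Next I back off, lift, and go round to the near side.

Call:
servo_tool(
  turn=[
    [0,0,0],
    [0,0,0],
    [0,0,0],
    [0,0,0],
    [0,0,0],
  ],
  dp=[
    [-0.005,0.014,0],
    [-0.004,0.012,0],
    [0,0,0.045],
    [0,0,0.045],
    [0,0,0.01],
  ],
  fingers=[0,0,0,0,0],
)

```text
clock: 6.2
position: [502.6, -56.6, 213.6]
ee_rot: [0.985, 0.175, 0.012, -0.005]
contact_force: [0.3, -0.1, -0.9]
gripper_width: 0.0
```

Call:
servo_tool(
  turn=[
    [0,0,0],
    [0,0,0],
    [0,0,0],
    [0,0,0],
    [0,0,0],
  ],
  dp=[
    [-0.04,-0.01,0.01],
    [-0.005,-0.035,0],
    [0,-0.03,0],
    [0,0,0],
    [0,0,0],
  ],
  fingers=[0,0,0,0,0],
)

```text
clock: 6.82
position: [453.7, -131.6, 221.2]
ee_rot: [0.984, 0.176, 0.01, -0.005]
contact_force: [0.0, -0.3, -0.3]
gripper_width: 0.1
```

Run:
```python
from h import *
import cv2
print(read_state()["position"],read_state()["ee_rot"])
cv2.imwrite("pics/w2.png",get_image("wrist")["img"][:,:,::-1])
```

```text
[ 453.70042864 -131.57102412  221.20466865] [ 0.98440492  0.17557885  0.00974971 -0.00489487]
```

View pics/w2.png

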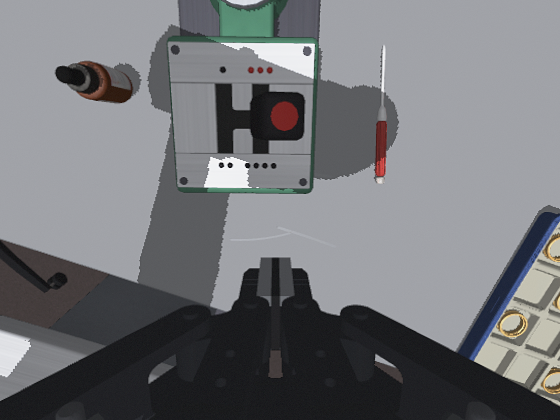

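The wrist view shows the lever in the right column at the cross channel, with its dot at (285,115), directly ahead of the fingers.

Call:
servo_tool(
  turn=[
    [0,0,-0.01],
    [0,0,0],
    [0,0,0],
    [0,0,0],
    [0,0,0],
  ],
  dp=[
    [0,0,-0.035],
    [0,0,-0.035],
    [0,0,-0.033],
    [0,0,0],
    [0.01,0.0045,0],
  ],
  fingers=[0,0,0,0,0],
)

```text
clock: 7.5
position: [465.5, -123.4, 116.9]
ee_rot: [0.985, 0.174, 0.011, -0.004]
contact_force: [1.2, 0.2, 0.7]
gripper_width: -0.3
```

Call:
servo_tool(
  turn=[
    [0,0,0],
    [0,0,0],
    [0,0,0],
    [0,0,0],
    [0,0,0],
  ],
  dp=[
    [0.0075,0.0025,0],
    [0.0075,0.0025,0],
    [0.0075,0.0025,0],
    [0.0075,0.0025,0],
    [0.0075,0.0025,0],
  ],
  fingers=[0,0,0,0,0],
)

```text
clock: 8.12
position: [507.8, -109.8, 120.6]
ee_rot: [0.985, 0.174, 0.014, -0.003]
contact_force: [-0.1, 0.8, 2.4]
gripper_width: 0.3
```

Call:
servo_tool(
  turn=[
    [0,0,0],
    [0,0,0],
    [0,0,0],
    [0,0,0],
    [0,0,0],
  ],
  dp=[
    [0.004,0.002,-0.003],
    [0.004,0.002,-0.002],
    [0.003,0.001,-0.001],
    [0.003,0.001,0],
    [0.002,0.001,0],
  ],
  fingers=[0,0,0,0,0],
)

```text
clock: 8.75
position: [524.0, -102.6, 113.6]
ee_rot: [0.985, 0.174, 0.012, -0.004]
contact_force: [-1.2, -0.6, 0.3]
gripper_width: -0.1
```

Call:
servo_tool(
  turn=[
    [0,0,0],
    [0,0,0],
    [0,0,0],
    [0,0,0],
    [0,0,0],
  ],
  dp=[
    [0.002,0.001,0],
    [0.002,0.0005,0],
    [0.002,0.0005,0],
    [0.002,0.0005,0],
    [0.002,0.001,0],
  ],
  fingers=[0,0,0,0,0],
)

```text
clock: 9.38
position: [533.0, -98.9, 112.4]
ee_rot: [0.985, 0.174, 0.011, -0.004]
contact_force: [-3.5, -2.1, -0.8]
gripper_width: 0.1
```

Call:
servo_tool(
  turn=[
    [0,0,0],
    [0,0,0],
    [0,0,0],
    [0,0,0],
    [0,0,0],
  ],
  dp=[
    [0.002,0.001,0],
    [0.002,0.0005,0],
    [0.002,0.0005,0],
    [0.002,0.0005,0],
    [0.002,0.001,0],
  ],
  fingers=[0,0,0,0,0],
)

```text
clock: 10.0
position: [534.7, -98.2, 111.8]
ee_rot: [0.985, 0.173, 0.0, -0.004]
contact_force: [-7.0, -3.7, 2.7]
gripper_width: -0.1
```

Call:
servo_tool(
  turn=[
    [0,0,0],
    [0,0,0],
    [0,0,0],
    [0,0,0],
    [0,0,0],
  ],
  dp=[
    [0.005,0.002,0],
    [0.005,0.002,0],
    [0.005,0.002,0],
    [0.005,0.002,0],
    [0.005,0.002,0],
  ],
  fingers=[0,0,0,0,0],
)

```text
clock: 10.62
position: [536.6, -97.0, 111.3]
ee_rot: [0.985, 0.172, -0.027, -0.002]
contact_force: [-12.8, -6.3, 7.8]
gripper_width: -0.2
```

Stalled at about 15 N, so the lever is at its stop. Now I withdraw back along the path, lift and look.

Call:
servo_tool(
  turn=[
    [0,0,0],
    [0,0,0],
    [0,0,0],
    [0,0,0],
    [0,0,0],
  ],
  dp=[
    [-0.02,-0.007,0],
    [-0.03,-0.01,0],
    [-0.03,-0.01,0.02],
    [-0.02,-0.007,0.06],
    [0,0,0.05],
  ],
  fingers=[0,0,0,0,0],
)

```text
clock: 11.25
position: [439.2, -131.1, 243.3]
ee_rot: [0.985, 0.172, -0.022, -0.002]
contact_force: [1.5, -0.7, 0.6]
gripper_width: -0.1
```

Call:
servo_tool(
  turn=[
    [0,0,0],
    [0,0,0],
    [0,0,0],
    [0,0,0],
    [0,0,0],
  ],
  dp=[
    [0,0,0.05],
    [0,0,0.02],
    [0,0,0],
    [0,0,0],
    [0,0,0],
  ],
  fingers=[0,0,0,0,0],
)

```text
clock: 11.88
position: [444.8, -130.1, 320.9]
ee_rot: [0.985, 0.173, -0.011, -0.0]
contact_force: [-0.2, 0.1, 0.0]
gripper_width: -0.1
```

Run:
```python
from h import *
import cv2
print(read_state()["position"],read_state()["ee_rot"],read_state()["contact_force"])
cv2.imwrite("pics/w3.png",get_image("wrist")["img"][:,:,::-1])
cv2.imwrite("pics/s3.png",cv2.resize(get_image("scene")["img"][190:330,215:385,::-1],None,fx=4.2,fy=4.2,interpolation=2))
```

```text
[ 444.81679677 -130.10092969  320.89601798] [ 9.84882683e-01  1.72877996e-01 -1.09184164e-02 -2.94057331e-04] [-0.16626075  0.0835484   0.04061486]
```

View pics/w3.png

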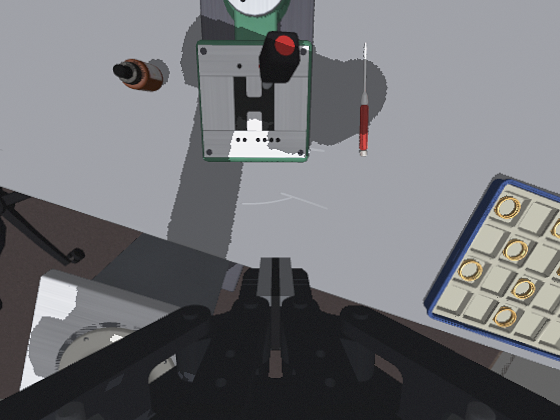

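View pics/s3.png

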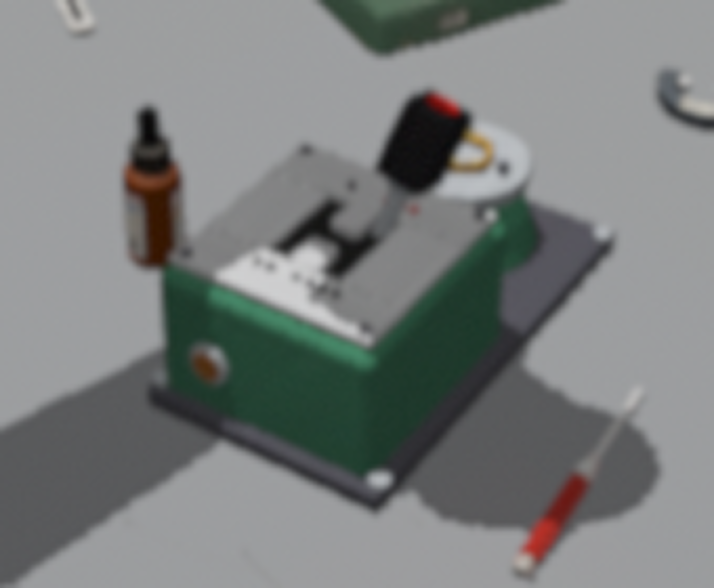

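The wrist view has the dot at (285,45), and the scene view at crop (444,104). The lever leans forward and right, and the ring, bottle and screwdriver haven't moved. Next I check the lever's angles by numbers.

Run:
```python
from h import *
s=read_state();g=get_image("wrist");sc=get_image("scene")
T=np.eye(4);T[:3,:3]=R.from_quat(s["ee_rot"]).as_matrix();T[:3,3]=s["position"];T=T@g["mount"]
c=np.array([509.6,-81.2,0]);rs=[ray(g,285,45,T),ray(sc,215+444/4.2,190+104/4.2)]
def res(a):
    p=lever(*a,135.5,.343,c);return np.concatenate([np.cross(d/np.linalg.norm(d),p-o) for o,d in rs])
for k in (rs,rs[:1],rs[1:]):
    rs=k;f=least_squares(res,[.25,.3]);print(f.x,f.cost,res(f.x).round(1))
```

```text
[0.260335   0.36798323] 1.406751013816032 [-0.8 -0.9 -0.2  0.5  0.5  1. ]
[0.25107502 0.3622703 ] 9.277879725696903e-23 [0. 0. 0.]
[0.26566621 0.37923738] 4.8467614016778965e-27 [-0. -0. -0.]
```

Select comes out at about 0.25 and shift at about 0.36, so the lever is fully home in third and the arm is clear.

```bash
python3 -c "
from bench import *
print(job_done())"
```

```text
the job is handed in; nothing more can be done
None
```

The lever is fully home in the third slot, and I handed the job in at about 12 s of the 61 s allowed.

- **What I did:** I kept the fingers shut and only pushed. The first push took the lever across from the left column until it met the right-hand stop at about 9 N. I then lifted, went round to the near side and pushed it forward until it stalled at the end stop at about 15 N.
- **Lever position:** The wrist camera gives select 0.25 and shift 0.36, which is fully home. The scene camera alone reads slightly higher, 0.27 and 0.38, which is within its error of about 2 mm.
- **Everything else:** The ring, dropper bottle and screwdriver look unmoved in the last pictures. The robot is clear: the fingertips are at 321 mm height and the contact force is about 0 N. No check failed.

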